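# Clamp a strip in the drilling jig

### The arm

A 7-joint arm with a two-finger parallel gripper is mounted at the origin on the work surface; the furniture and walls round the work are solid. World frame = base frame: x ahead of the robot, y to its left, z up, the work surface at z = 0. Lengths are in m, angles in rad, forces in N, time in s.
With the tool pointing down it reaches from about 0.4 to 0.85 m from the base axis. Payload 10.4 kg.
Tool frame: the origin (TCP) lies at the very end of the fingers, on their centre line; the grasp point (between the pads) lies r.hold_point_z behind it (r.hold_point_z is the distance from the TCP to the grasp point, in m); z points along the fingers, y is the direction in which the jaws open and shut (so a half turn about z gives the same grasp; the last joint's range is limited). The gripper opens to 87 mm and grips with 3 to 60 N. Pads are 19 mm wide; open, the fingers measure 117 mm over their backs; the gripper's body (75 mm by 190 mm) begins 51 mm behind the grasp point.
Start: joints at [1.253, 0.332, -0.065, 1.46, 0.022, 1.35, -0.088], TCP at [0.182, -0.598, 0.223] pointing down, gripper open.
Joint ranges: [-2.6, 2.6], [-0.5, 2.12], [-1.47, 1.34], [0.16, 2.42], [-1.27, 4.41], [0.06, 2.06], [-2.6, 2.6]. Speed limits (rad/s): [2.22, 2.22, 2.79, 2.79, 3.14, 3.14, 3.14].

### API

Orientations are given as a unit quaternion [x, y, z, w].
In Python, from bench import r gives the robot as it stands.
- The arm moves only by the tool send_rows, never from a script. Its argument "commands" is a list of rows, each a list of 7 numbers: the shift along the world's x, y, z normalised to -1 to 1, where 1 is 0.03 m, then the turn, a rotation vector about the world's x, y, z normalised to -1 to 1, where 1 is 5 degrees, then the gripper command: -1 is fully open, 1 is shut, values between are in proportion. In form: [[tx, ty, tz, ax, ay, az, jaw], ...]. A call has 1 to 10 rows; each row shifts and turns the pose as measured when the row begins; what a row does not reach is not made up. A row lasts 1/12 s, in which the tool goes at most 41.7 mm and 7.16 degrees, less where a joint would pass 70% of its speed; a pose out of reach is approached as far as the arm can. A call with a number of a shift or a turn outside -1 to 1 is refused whole. A call with a gripper value outside its range is refused whole. The fingers move at their own pace and stop on an object; "grip_force" is the grip in N (left out, the last holds). Time passes only in rows, so rows that do not move let the fingers close. It gives the time, the measured TCP pose, the force and the opening at its end, in the units of the state.
- r.read_state(): the state, without advancing time (a new reading comes with each control period).
- r.camera(name): name is "scene" or "top"; returns the picture (400x640x3 uint8, blue, green, red); there is no depth.
- r.calibration(name): a dict with "K" (3x3 intrinsics, pixels), "dist" ([k1, k2, p1, p2, k3] as OpenCV has them; the pictures are not rectified), "R" (3x3) and "t" (3): a world point X has camera coordinates R X + t. Camera axes: x right, y down, z forward; pixel columns grow to the right and rows downward; lengths in m; the calibration is good to about 2 mm. A picture is of the moment at which its call begins. calibration takes no time and is no camera call.
- r.close_job(): hands the job in, once; it reports no verdict.
The state is a dict: "time": time; "joint_positions": joint angles; "joint_vel": joint speeds; "joint_torque": joint torques, N m; "ee_pos": TCP position; "eef_rot": TCP orientation; "ft_force": force on the tool from outside, world axes, zero at the start; "torque": the same for the moment, N m; "width": finger opening in m.
Only numpy, scipy, OpenCV 4.12 (cv2) and the standard library are available. Lean on these libraries where they do the work, as an engineer would, in place of code of your own. Each camera call takes 0.05 s, during which the arm holds its last target.

### The job

Clamp the wooden strip in the plywood drilling jig: push the swing strap round with the outside of a finger until it lies across the strip against its stop pin, and only then push the cam lever all the way down so that the cam bears on the strip. It is all pushing: do not lift the strip or shift it out of its nest, and leave the things lying around where they are.

Things in the scene. Friction and masses are not known exactly. Their poses are not given: they have to be found in the camera images.
- jig: Plywood board 340 x 240 x 15 mm, fixed to the bench (it stands at another place and yaw each time). Origin: centre of its underside; x along its 340 mm side, z up. A nest of low wooden rails (tops 26 mm above the bench) holds the strip along the line y = +60 mm. A round steel post carries the swing strap at x = +40, y = -70 mm; a steel stop pin, 12 mm thick and 66 mm high, stands at x = +60.5, y = -20 mm.
- pivot (a point): Point on the strap's vertical pivot axis, at the height of the strap's top face (70 mm above the bench). A nut stands 10 mm above it.
- strap_end (a point): Point on the strap's centre line, straight above the cam axle, 130 mm from the pivot, at the height of the top face (70 mm above the bench). The strap is an aluminium bar 28 mm wide and 18 mm thick, underside 52 mm above the bench, that reaches 15 mm behind the pivot and 144 mm in front of it; the last 44 mm are a fork that holds the cam and lever. It turns level, at a fixed height, and clears the strip and the rails below it.
- strap (a joint): Swing of the strap, rad: at 0 it points along the jig's -x, clear of the strip; growing values turn it clockwise seen from above; at 1.571 it points along the jig's +y, across the strip and against the stop pin. Stiff enough to stay where it is left (0.25 N m of friction: about 4 N pushed at 70 mm from the pivot). Starts between 0 and 0.35.
- lever (a joint): Turn of the cam lever about its level axle (62 mm above the bench, below point strap_end), rad: 0 = raised, 0.95 rad (54 degrees) above level; growing values turn it down and away from the strap's pivot; at 0.87 it is fully down, almost level (0.08 rad above level), pointing on outward past the strap's end. Elevation above level = 0.95 - value. Stays where it is left (pushing takes 5 to 12 N). Starts between 0 and 0.08.
- lever_tip (a point): Middle of the lever's free end, 100 mm from the axle. The lever is a straight bar in the vertical plane of the strap: a black grip 22 mm wide and 12 mm thick from 25 to 100 mm from the axle, on a line through the axle. Push on the broad upper face, short of the free end: a fingertip set down on the end itself while the lever is steep tends to bind.
- cam: Steel eccentric cam, 34 mm across and 14 mm wide, fixed to the lever in the strap's fork. Origin on the axle, 62 mm above the bench. With the lever raised it clears the strip by at least 2.5 mm; with the lever down it presses on the strip's top.
- strip_mid (a point): Centre of the wooden strip, 300 x 42 x 20 mm, which lies loose in the jig's nest, its top 35 mm above the bench.
- cork_block: Loose cork sanding block 36 x 60 x 26 mm, lying on the jig's board near the corner by the strap's starting place (top 41 mm above the bench). Origin: centre of its underside. Leave it alone.
- screwdriver: Loose screwdriver, 213 mm long, blue handle, lying on the bench right of the jig. Leave it alone.
- tape_measure: Loose tape measure 35 x 72 x 62 mm standing on the bench left of the jig. Leave it alone.
- green_block: Loose green honing block 36 x 82 x 20 mm on the bench left of the jig. Leave it alone.
- strip: The same wooden strip; its own origin is the centre of its underside.

How it is judged:
On the way, in this order (a step that is already met when the one before it is completed fails the run):
1. the strap lies across the strip at its stop (within 4 degrees), the lever still raised (value of joint strap above 1.5 rad and value of joint lever below 0.4 rad), for 0.2 s.
2. the lever is fully down (value of joint lever above 0.8 rad and value of joint strap above 1.5 rad), for 0.2 s.
At the end, for the whole second after the job is handed in: The strap is within 4 degrees of its stop across the strip, the lever is within 4 degrees of fully down, the cam presses on the strip with more than 1 N, the strip is within 8 mm of where it lay, and the loose things around are within 20 mm of where they lay (all of step 2 and contact force between cam and strip above 1 N and distance of strip_mid from where it was at the start of the episode below 0.008 m and distance of each of cork_block, screwdriver, tape_measure, green_block from where it was at the start of the episode below 0.02 m); the robot touches nothing.
It fails at once if the lever is pushed down before the strap lies across the strip (value of joint lever above 0.45 rad and value of joint strap below 1.35 rad).
It fails at once if the strip is lifted or pushed out of its nest (more than 12 mm) (distance of strip_mid from where it was at the start of the episode above 0.012 m).
It fails at once if one of the loose things around is moved more than 30 mm (distance of any of cork_block, screwdriver, tape_measure, green_block from where it was at the start of the episode above 0.03 m).
It also fails if it takes over 48 s, if anything falls off the work surface, if the arm or the gripper's body presses on something with over 40 N, if the wrist force passes 120 N, or if a joint passes its speed limit or range.

## Working session

There is one attempt and no reset: what is moved stays moved. The work goes in short steps, Python scripts to look and compute and a tool call to move; the robot and the scene stay as the last step left them, time stands still between calls to the robot, and variables do not carry over. Pictures are saved under pics/ and viewed, and the job is handed in when it is done.

Besides the shell and the picture viewer there is one more tool, called after "Call:" as name(argument=value, ...), one argument or row to a line, values as JSON. send_rows: Moves the arm, as the interface text tells. Scaled input: -1 to 1 covers 0.03 m each way for a shift and 5 degrees each way for a turn. Its arguments: {"type":"object","properties":{"commands":{"type":"array"},"grip_force":{"type":"number"}},"required":["commands"]}

```bash
mkdir -p pics; ls; python3 - <<'E'
from bench import r
import cv2,json
for n in ("scene","top"):
    cv2.imwrite(f"pics/{n}0.png",r.camera(n))
    print(n,{k:v if isinstance(v,list) else getattr(v,'tolist',lambda:v)() for k,v in r.calibration(n).items()})
print(r.read_state(), r.hold_point_z)
E
```

```text
pics
scene {'K': [[382.1330191673734, 0.0, 326.21448643954056], [0.0, 382.1330191673734, 192.64001418774865], [0.0, 0.0, 1.0]], 'dist': [0.023019658746628913, 0.0, 0.0, 0.0, 0.0], 'R': [[-0.7606388462263615, -0.649159430721848, 0.004536421091121782], [-0.49833360024982604, 0.5794048988137753, -0.6449446380059651], [0.41604346945178255, -0.4928305963873234, -0.7642158299793578]], 't': [0.39812255744341396, 0.34869095411551726, 0.9537729318547565]}
top {'K': [[379.3738812957183, 0.0, 309.67253857494734], [0.0, 379.3738812957183, 201.79385416795895], [0.0, 0.0, 1.0]], 'dist': [-0.0780703102732856, 0.0, 0.0, 0.0, 0.0], 'R': [[-0.02204433068682261, -0.9996487038033521, 0.01471449859316521], [-0.9871236364482542, 0.019431017826835963, -0.15877456317492358], [0.158432868590279, -0.018025108335081794, -0.9872052074517049]], 't': [-0.011565082463112284, 0.5259133727773349, 1.2192784235297016]}
{'time': 0.1, 'joint_positions': array([ 1.25341054,  0.33278293, -0.06470298,  1.46083116,  0.02161635,
        1.34989169, -0.08853121]), 'joint_vel': array([-0.00110451, -0.00135694,  0.00046   , -0.00053703,  0.0006945 ,
        0.00042389,  0.00030389]), 'joint_torque': array([ 1.15397797e-03, -6.24546719e+01,  2.45661533e-02, -3.90720141e+01,
       -6.14500511e-02,  3.65325075e-02,  9.00165378e-05]), 'ee_pos': array([ 0.18148191, -0.59772509,  0.22186208]), 'eef_rot': array([ 9.89157586e-01,  1.46856731e-01, -1.23488836e-04, -5.95907112e-04]), 'ft_force': array([-0.04085954, -0.54447075,  0.35098625]), 'torque': array([0.0250829 , 0.00020511, 0.00092035]), 'width': 0.08685973610330357} 0.0187
```

View pics/scene0.png

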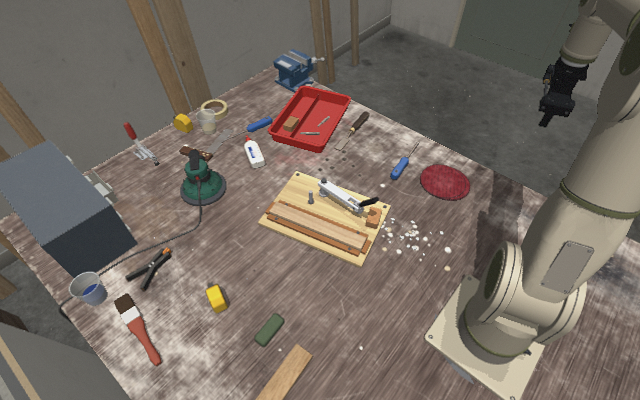

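View pics/top0.png

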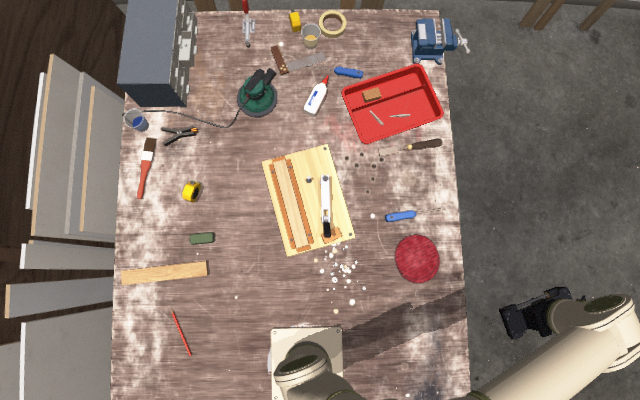

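The jig is near (308,200) in the top view. The strap runs from about (325,180) down to the black lever at (326,230), with the pin at (309,180) and the strip at (291,203). I'll zoom in on it.

```bash
python3 - <<'E'
import cv2
a=cv2.imread("pics/top0.png")[135:265,250:370]; cv2.imwrite("pics/top0z.png",cv2.resize(a,None,fx=4.6,fy=4.6,interpolation=cv2.INTER_CUBIC))
a=cv2.imread("pics/scene0.png")[165:270,255:400]; cv2.imwrite("pics/scene0z.png",cv2.resize(a,None,fx=5,fy=5,interpolation=cv2.INTER_CUBIC))
E
```

```text
(no output)
```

View pics/top0z.png

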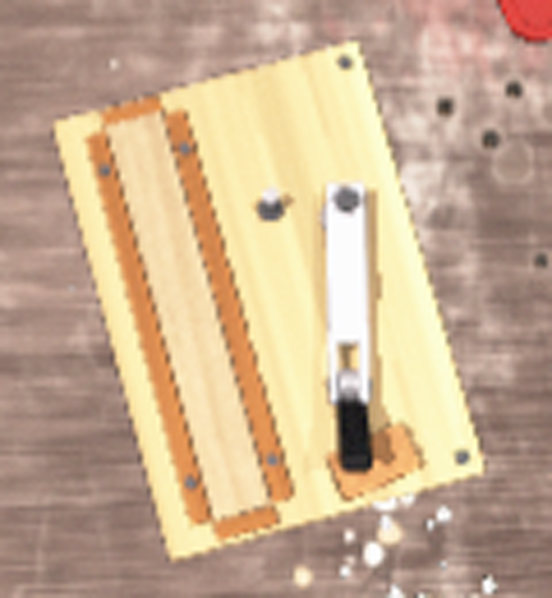

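View pics/scene0z.png

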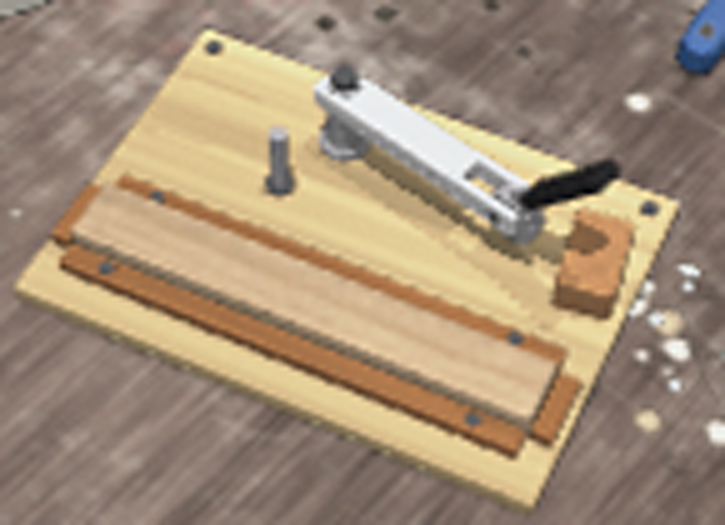

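```bash
cat > h.py <<'E'
import numpy as np,cv2
from bench import r
def ray(n,uv,z):
    c=r.calibration(n);K=np.array(c["K"]);d=np.array(c["dist"]);R=np.array(c["R"]);t=np.array(c["t"])
    p=cv2.undistortPoints(np.array(uv,float).reshape(-1,1,2),K,d).reshape(-1,2)
    D=np.c_[p,np.ones(len(p))]@R; C=-R.T@t
    s=(np.asarray(z)-C[2])/D[:,2]
    return C+s[:,None]*D if np.ndim(s) else C+s*D
def proj(n,X):
    c=r.calibration(n)
    return cv2.projectPoints(np.array(X,float).reshape(-1,1,3),cv2.Rodrigues(np.array(c["R"]))[0],np.array(c["t"]),np.array(c["K"]),np.array(c["dist"]))[0].reshape(-1,2)
def fit(J,W):
    J=np.array(J);W=np.array(W);a=(J-J.mean(0));b=W-W.mean(0)
    th=np.arctan2((a[:,0]*b[:,1]-a[:,1]*b[:,0]).sum(),(a*b).sum());
    R=np.array([[np.cos(th),-np.sin(th)],[np.sin(th),np.cos(th)]]);t=W.mean(0)-R@J.mean(0)
    return th,t,W-(J@R.T+t)
E
python3 - <<'E'
from h import *
J=[(.17,.12),(.17,-.12),(-.17,-.12),(-.17,.12)]
z=lambda pts,s,o:(np.array(pts,float)+.5)/s-.5+np.array(o)
t=z([(55,122),(355,42),(484,470),(170,558)],4.6,(250,135))
s=z([(15,290),(210,30),(680,205),(535,508)],5,(255,165))
for n,p in(("top",t),("scene",s)):
    W=ray(n,p,.015)[:,:2]; th,T,res=fit(J,W); print(n,np.degrees(th),T,(res*1e3).round(1).tolist())
n=z([(346,192)],4.6,(250,135));print("nut",ray("top",n,.08))
n=z([(347,388)],4.6,(250,135));print("axle/top",ray("top",n,.07))
n=z([(355,462)],4.6,(250,135));print("tip",ray("top",n,.143))
n=z([(345,74)],5,(255,165));print("nut",ray("scene",n,.08))
n=z([(270,195)],4.6,(250,135));print("pin",ray("top",n,.066))
E
```

```text
top 14.36751031580989 [ 0.54168816 -0.01536191] [[-1.0, -2.9], [-2.1, 2.1], [1.1, 1.7], [2.0, -0.9]]
scene 14.416192569505172 [ 0.53625244 -0.01209923] [[-1.3, -0.2], [-2.1, -0.6], [1.7, 2.1], [1.7, -1.2]]
nut [[ 0.60256473 -0.07313394  0.08      ]]
axle/top [[ 0.46397271 -0.07043298  0.07      ]]
tip [[ 0.4067604  -0.07007851  0.143     ]]
nut [[ 0.59517219 -0.07114515  0.08      ]]
pin [[ 0.60457929 -0.0194178   0.066     ]]
```

The fits from the two views agree: jig yaw is 14.4° and the origin is (0.539, -0.014). The pivot comes out at about (0.596, -0.072), and the nut and pin rays confirm it. The strap now points along world angle ~180° and must end at 104.4°. Next I close the fingers and travel to the strap's -y side, turning the jaw axis on the way.

Call:
send_rows(
  commands=[
    [0.43, 0.59, 0, 0, 0, 1, 1],
    [0.43, 0.59, 0, 0, 0, 1, 1],
    [0.43, 0.59, 0, 0, 0, 1, 1],
    [0.43, 0.59, 0, 0, 0, 1, 1],
    [0.43, 0.59, 0, 0, 0, 1, 1],
    [0.43, 0.59, 0, 0, 0, 1, 1],
    [0.43, 0.59, 0, 0, 0, 1, 1],
    [0.43, 0.59, 0, 0, 0, 1, 1],
    [0.43, 0.59, 0, 0, 0, 1, 1],
    [0.43, 0.59, 0, 0, 0, 1, 1],
  ],
  grip_force=20,
)

```text
time: 0.93
ee_pos: [0.3085, -0.414, 0.2165]
eef_rot: [0.826, 0.563, -0.003, -0.004]
ft_force: [0.5, -0.3, -0.1]
width: 0.0283
```

Call:
send_rows(
  commands=[
    [0.45, 0.6, 0.05, 0, 0, 1, 1],
    [0.45, 0.6, 0.05, 0, 0, 1, 1],
    [0.45, 0.6, 0.05, 0, 0, 1, 1],
    [0.45, 0.6, 0.05, 0, 0, 1, 1],
    [0.45, 0.6, 0.05, 0, 0, 1, 1],
    [0.45, 0.6, 0.05, 0, 0, 1, 1],
    [0.45, 0.6, 0.05, 0, 0, 1, 1],
    [0.45, 0.6, 0.05, 0, 0, 1, 1],
    [0.45, 0.6, 0.05, 0, 0, 1, 1],
    [0.45, 0.6, 0.05, 0, 0, 1, 1],
  ],
)

```text
time: 1.77
ee_pos: [0.4466, -0.2228, 0.2292]
eef_rot: [0.492, 0.871, -0.006, -0.004]
ft_force: [0.5, 0.2, -0.0]
width: 0.0008
```

Call:
send_rows(
  commands=[
    [0.45, 0.6, 0.05, 0, 0, 1, 1],
    [0.45, 0.6, 0.05, 0, 0, 1, 1],
    [0.45, 0.6, 0.05, 0, 0, 1, 1],
    [0.45, 0.6, 0.05, 0, 0, 1, 1],
    [0, 0, 0, 0, 0, 1, 1],
    [0, 0, 0, 0, 0, 1, 1],
  ],
)

```text
time: 2.27
ee_pos: [0.5043, -0.1409, 0.2343]
eef_rot: [0.233, 0.972, -0.006, -0.004]
ft_force: [-0.1, 0.4, -0.3]
width: 0.0001
```

Call:
send_rows(
  commands=[
    [0.45, 0.38, -0.3, 0, 0, 0, 1],
    [0.45, 0.38, -0.6, 0, 0, 0, 1],
    [0, 0, -0.9, 0, 0, 0, 1],
    [0, 0, -0.9, 0, 0, 0, 1],
    [0, 0, -0.9, 0, 0, 0, 1],
    [0, 0, -0.8, 0, 0, 0, 1],
    [0, 0, -0.5, 0, 0, 0, 1],
    [0, 0, -0.3, 0, 0, 0, 1],
    [0, 0, 0, 0, 0, 0, 1],
  ],
)

```text
time: 3.02
ee_pos: [0.5312, -0.1147, 0.0706]
eef_rot: [0.228, 0.974, -0.006, -0.004]
ft_force: [-0.3, 0.4, -0.2]
width: 0.0005
```

```bash
python3 - <<'E'
import cv2,numpy as np
from bench import r
a=r.camera("top")[135:265,250:370];b=r.camera("scene")[140:270,255:415]
f=lambda x:cv2.resize(x,None,fx=3,fy=3,interpolation=cv2.INTER_CUBIC)
a,b=f(a),f(b);cv2.imwrite("pics/p1.png",np.hstack([a,b])[:, :800]); print(r.read_state()["ee_pos"])
E
```

```text
[ 0.53249576 -0.11490847  0.07279185]
```

View pics/p1.png

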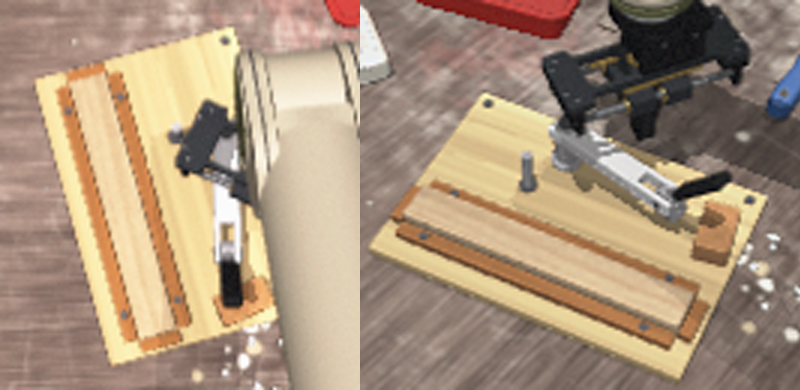

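The finger is beside the strap on its -y side, at about (645,130) in the right-hand panel, with nothing touched. Next I work out the waypoints along the arc.

```bash
python3 - <<'E'
import numpy as np
P=np.array([.596,-.0716])
for th in (180,170,160,150,140,130,120,112,108,104.4):
    t=np.radians(th);d=np.array([np.cos(t),np.sin(t)]);n=np.array([np.sin(t),-np.cos(t)])
    print(th,(P+.065*d-.030*n).round(4))
E
```

```text
180 [ 0.531  -0.1016]
170 [ 0.5268 -0.0899]
160 [ 0.5247 -0.0776]
150 [ 0.5247 -0.0651]
140 [ 0.5269 -0.0528]
130 [ 0.5312 -0.0411]
120 [ 0.5375 -0.0303]
112 [ 0.5438 -0.0226]
108 [ 0.5474 -0.0191]
104.4 [ 0.5508 -0.0161]
```

Call:
send_rows(
  commands=[
    [0, 0, -0.5, 0, 0, 0, 1],
    [0, 0, -0.15, 0, 0, 0, 1],
    [0, 0.2, 0, 0, 0, 0, 1],
    [0, 0.2, 0, 0, 0, 0, 1],
  ],
)

```text
time: 3.45
ee_pos: [0.5357, -0.1043, 0.0579]
eef_rot: [0.229, 0.973, -0.006, 0.001]
ft_force: [-0.3, 0.7, -0.8]
width: 0.0005
```

Call:
send_rows(
  commands=[
    [-0.15, 0.3, 0, 0, 0, 0, 1],
    [-0.15, 0.3, 0, 0, 0, 0, 1],
    [-0.05, 0.3, 0, 0, 0, 0, 1],
    [-0.05, 0.3, 0, 0, 0, 0, 1],
    [0, 0.3, 0, 0, 0, -0.3, 1],
  ],
)

```text
time: 3.87
ee_pos: [0.5247, -0.0582, 0.0616]
eef_rot: [0.243, 0.97, -0.008, 0.005]
ft_force: [1.6, -5.5, -1.2]
width: 0.0004
```

Call:
send_rows(
  commands=[
    [0.03, 0.18, -0.1, 0, 0, -1, 1],
    [0.05, 0.18, -0.1, 0, 0, -1, 1],
    [0.07, 0.18, -0.05, 0, 0, -1, 1],
    [0.1, 0.18, -0.05, 0, 0, -1, 1],
    [0.12, 0.16, 0, 0, 0, -1, 1],
    [0.12, 0.16, 0, 0, 0, -1, 1],
  ],
)

```text
time: 4.37
ee_pos: [0.5349, -0.0214, 0.0537]
eef_rot: [0.494, 0.869, -0.012, 0.0]
ft_force: [-1.3, -2.9, 0.9]
width: 0.0002
```

```bash
cat > look.py <<'E'
import cv2,numpy as np,sys
from bench import r
a=r.camera("top")[135:265,250:370];b=r.camera("scene")[140:270,255:415]
f=lambda x:cv2.resize(x,None,fx=3,fy=3,interpolation=cv2.INTER_CUBIC)
a,b=f(a),f(b);cv2.imwrite(sys.argv[1],np.hstack([a,b])[:, :800]); s=r.read_state();print(s["ee_pos"],s["ft_force"],s["joint_positions"].round(2))
E
python3 look.py pics/p2.png
```

```text
[ 0.53551117 -0.02008523  0.05382605] [0.14459247 0.28578044 0.64252055] [ 0.45  0.37 -0.59  1.85  0.26  1.01  0.28]
```

View pics/p2.png

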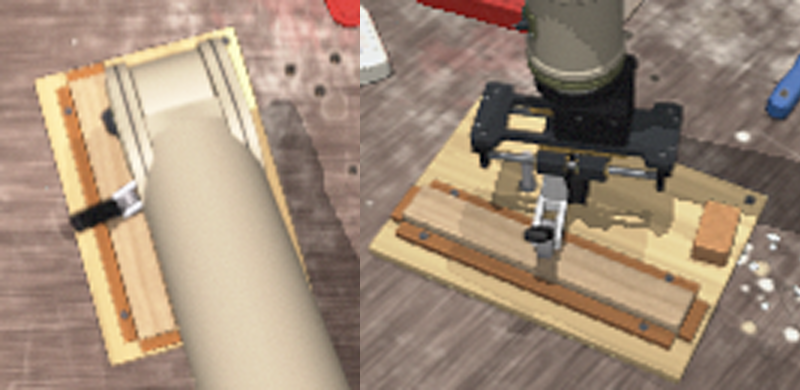

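The strap now lies at about 117°, with its end at (125,200) in the left panel, and the lever is still up. I'll push the rest gently to the pin.

Call:
send_rows(
  commands=[
    [0.15, 0.06, 0, 0, 0, -0.7, 1],
    [0.15, 0.06, 0, 0, 0, -0.7, 1],
    [0.13, 0.04, 0, 0, 0, -0.7, 1],
    [0.13, 0.04, 0, 0, 0, -0.7, 1],
  ],
)

```text
time: 4.8
ee_pos: [0.547, -0.0098, 0.0531]
eef_rot: [0.59, 0.807, -0.013, -0.005]
ft_force: [-2.9, 0.1, 2.4]
width: 0.0003
```

Call:
send_rows(
  commands=[
    [0.1, 0.03, 0, 0, 0, -0.3, 1],
    [0.1, 0.03, 0, 0, 0, -0.3, 1],
  ],
)

```text
time: 4.97
ee_pos: [0.5513, -0.0067, 0.053]
eef_rot: [0.61, 0.792, -0.013, -0.007]
ft_force: [-3.1, -1.7, 1.7]
width: 0.0005
```

Call:
send_rows(
  commands=[
    [0.1, 0.02, 0, 0, 0, 0, 1],
    [0.1, 0.02, 0, 0, 0, 0, 1],
  ],
)

```text
time: 5.13
ee_pos: [0.5555, -0.0048, 0.0529]
eef_rot: [0.607, 0.794, -0.015, -0.009]
ft_force: [-17.7, -5.1, 12.5]
width: 0.0002
```

The force rose from about 3 N to 18 N along the push direction, so the strap is on its pin. I hold briefly, back off, lift, and look.

Call:
send_rows(
  commands=[
    [0, 0, 0, 0, 0, 0, 1],
    [0, 0, 0, 0, 0, 0, 1],
    [-0.4, -0.1, 0, 0, 0, 0, 1],
    [-0.6, -0.15, 0, 0, 0, 0, 1],
    [0, 0, 0.8, 0, 0, 0, 1],
    [0, 0, 1, 0, 0, 0, 1],
    [0, 0, 1, 0, 0, 0, 1],
    [0, 0, 1, 0, 0, 0, 1],
    [0, 0, 1, 0, 0, 0, 1],
  ],
)

```text
time: 5.88
ee_pos: [0.5192, -0.0081, 0.1955]
eef_rot: [0.598, 0.801, -0.015, -0.014]
ft_force: [0.5, -0.2, 0.0]
width: 0.0003
```

```bash
python3 look.py pics/p3.png
```

```text
[ 0.52214175 -0.00778901  0.19922135] [ 0.11029498  0.13098337 -0.15533507] [ 0.45  0.19 -0.59  1.71  0.12  1.3   0.13]
```

View pics/p3.png

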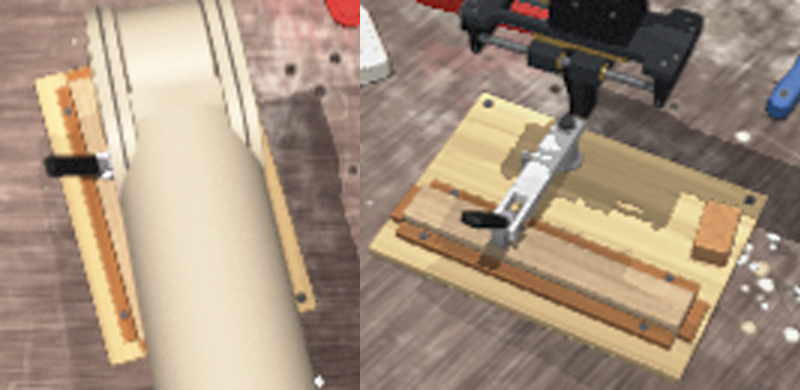

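Strap is across the strip at the pin. The lever is raised, with its free end at about (47,165) in the left panel and (463,218) in the right. I'll measure it and check the strap angle.

```bash
python3 - <<'E'
from h import *
P=np.array([.596,-.0716])
t=np.radians(104.4);d=np.array([np.cos(t),np.sin(t)])
tip=np.r_[P+.188*d,.143]; ax=np.r_[P+.13*d,.07]
for n,(ox,oy,px) in(("top",(250,135,0)),("scene",(255,140,360))):
    q=proj(n,[tip,ax]); print(n,((q-[ox,oy])*3+[px,0]).round())
print(tip,ax,ray("top",[(265.7,190)],.143),ray("scene",[(289.3,212.7)],.143))
for e in (.95,.7,.45,.2,.08):
    for s in(.07,):
        rr=.13+s*np.cos(e)-.006*np.sin(e)-.0095; print(e,(P+rr*d).round(4),round(.062+s*np.sin(e)+.006*np.cos(e),4))
E
```

```text
top [[ 50. 164.]
 [108. 163.]]
scene [[471. 211.]
 [506. 214.]]
[0.5492463  0.11049363 0.143     ] [0.56367031 0.05431581 0.07      ] [[0.54867319 0.11343608 0.143     ]] [[0.54920416 0.12148876 0.143     ]]
0.95 [0.5571 0.0798] 0.1224
0.7 [0.5537 0.0932] 0.1117
0.45 [0.551  0.1036] 0.0979
0.2 [0.5493 0.1104] 0.0818
0.08 [0.5488 0.1122] 0.0736
```

Prediction and picture agree to a few pixels, so the strap is at its stop. Next I move over the lever's upper face.

Call:
send_rows(
  commands=[
    [0.3, 0.6, 0, 0, 0, 0, 1],
    [0.3, 0.7, 0, 0, 0, 0, 1],
    [0.3, 0.7, 0, 0, 0, 0, 1],
    [0.3, 0.7, -0.3, 0, 0, 0, 1],
    [0, 0, -0.8, 0, 0, 0, 1],
    [0, 0, -0.6, 0, 0, 0, 1],
    [0, 0, -0.2, 0, 0, 0, 1],
  ],
)

```text
time: 6.57
ee_pos: [0.5625, 0.08, 0.1429]
eef_rot: [0.594, 0.805, -0.007, -0.007]
ft_force: [-0.5, -0.1, -0.6]
width: 0.0007
```

```bash
python3 look.py pics/p4.png
```

```text
[0.56245404 0.0789494  0.1439877 ] [ 0.0129653  -0.30670537  1.13269046] [ 0.3   0.35 -0.62  1.67  0.21  1.21 -0.08]
```

View pics/p4.png

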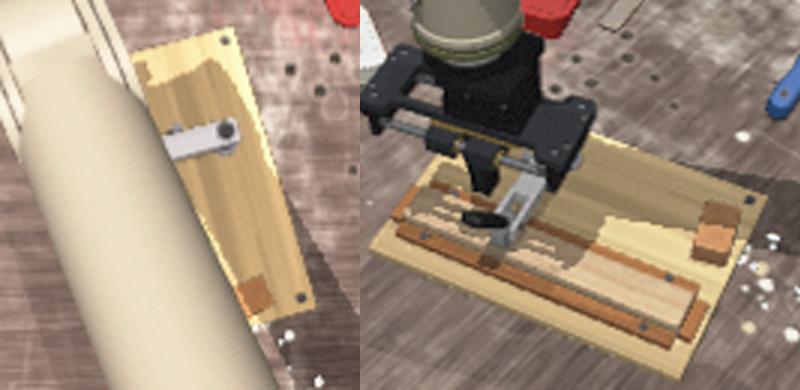

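The fingertip at (483,190) in the right panel hangs above the lever's inner half, with nothing touched. I'll descend onto the face and then follow the arc.

Call:
send_rows(
  commands=[
    [-0.15, 0.02, -0.4, 0, 0, 0, 1],
    [-0.05, 0.05, -0.3, 0, 0, 0, 1],
    [0, 0.1, -0.2, 0, 0, 0, 1],
  ],
)

```text
time: 6.92
ee_pos: [0.5586, 0.0831, 0.1197]
eef_rot: [0.595, 0.804, -0.006, -0.004]
ft_force: [-0.3, -1.1, 2.4]
width: 0.0001
```

Light contact is just beginning. I follow the arc outward and down.

Call:
send_rows(
  commands=[
    [-0.05, 0.2, -0.2, 0, 0, 0, 1],
    [-0.05, 0.2, -0.2, 0, 0, 0, 1],
    [-0.05, 0.15, -0.2, 0, 0, 0, 1],
  ],
)

```text
time: 7.17
ee_pos: [0.5552, 0.0992, 0.1024]
eef_rot: [0.596, 0.803, -0.006, -0.003]
ft_force: [0.3, -2.5, 1.9]
width: 0.0006
```

Call:
send_rows(
  commands=[
    [-0.04, 0.1, -0.2, 0, 0, 0, 1],
    [-0.03, 0.08, -0.2, 0, 0, 0, 1],
    [-0.02, 0.05, -0.2, 0, 0, 0, 1],
  ],
)

```text
time: 7.42
ee_pos: [0.5528, 0.1082, 0.0835]
eef_rot: [0.595, 0.804, -0.005, -0.002]
ft_force: [-2.0, -0.8, 4.7]
width: 0.0005
```

Call:
send_rows(
  commands=[
    [0, 0.02, -0.15, 0, 0, 0, 1],
    [0, 0.02, -0.15, 0, 0, 0, 1],
    [0, 0, -0.1, 0, 0, 0, 1],
  ],
)

```text
time: 7.67
ee_pos: [0.5527, 0.111, 0.0721]
eef_rot: [0.595, 0.804, -0.005, -0.002]
ft_force: [-17.1, -8.3, 52.2]
width: 0.0005
```

The force jumped to 52 N at z = 0.072, where I expected the lever's stop. I hold two rows, then retreat straight up.

Call:
send_rows(
  commands=[
    [0, 0, 0.03, 0, 0, 0, 1],
    [0, 0, 0.02, 0, 0, 0, 1],
    [0, 0, 0.02, 0, 0, 0, 1],
    [0, 0, 0.5, 0, 0, 0, 1],
    [0, 0, 1, 0, 0, 0, 1],
    [0, 0, 1, 0, 0, 0, 1],
    [0, 0, 1, 0, 0, 0, 1],
    [0, 0, 1, 0, 0, 0, 1],
    [0, 0, 1, 0, 0, 0, 1],
  ],
)

```text
time: 8.42
ee_pos: [0.5465, 0.1108, 0.2357]
eef_rot: [0.594, 0.804, -0.01, -0.009]
ft_force: [0.7, -0.2, 1.5]
width: 0.0005
```

Call:
send_rows(
  commands=[
    [0.5, -1, 0.5, 0, 0, 0, 1],
    [0.5, -1, 0.5, 0, 0, 0, 1],
    [0.5, -1, 0, 0, 0, 0, 1],
    [0.5, -1, 0, 0, 0, 0, 1],
    [0, -1, 0, 0, 0, 0, 1],
    [0, -1, 0, 0, 0, 0, 1],
    [0, -1, 0, 0, 0, 0, 1],
    [0, -1, 0, 0, 0, 0, 1],
    [0, -1, 0, 0, 0, 0, 1],
    [0, 0, 0, 0, 0, 0, 1],
  ],
)

```text
time: 9.25
ee_pos: [0.6092, -0.167, 0.2703]
eef_rot: [0.59, 0.807, -0.006, -0.006]
ft_force: [0.7, -0.2, -0.1]
width: 0.0004
```

```bash
python3 look.py pics/p5.png; python3 - <<'E'
from h import *
cv2.imwrite("pics/top5.png",r.camera("top"));cv2.imwrite("pics/scene5.png",r.camera("scene"))
P=np.array([.596,-.0716])
t=np.radians(104.4);d=np.array([np.cos(t),np.sin(t)])
for n,(ox,oy,px) in(("top",(250,135,0)),("scene",(255,140,360))):
    q=proj(n,[np.r_[P+.2297*d,.070],np.r_[P+.13*d,.07]]); print(n,((q-[ox,oy])*3+[px,0]).round())
E
```

```text
[ 0.6098281  -0.16063399  0.27069042] [-0.74627887  1.15221292 -0.49379982] [ 0.56  0.38 -0.51  1.33  0.18  1.49  0.38]
top [[ 19. 187.]
 [108. 163.]]
scene [[454. 292.]
 [506. 214.]]
```

View pics/p5.png

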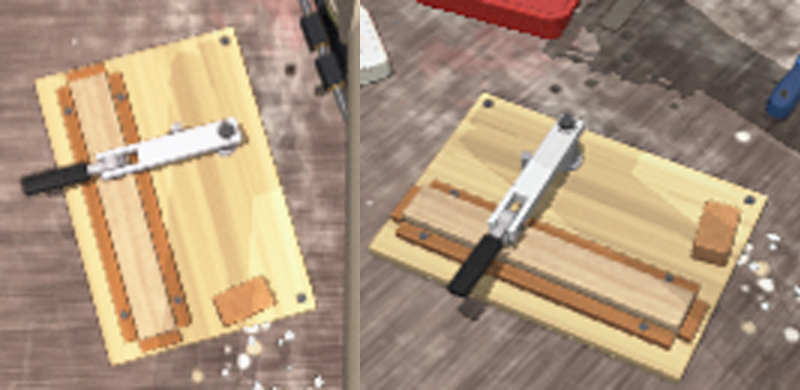

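View pics/scene5.png

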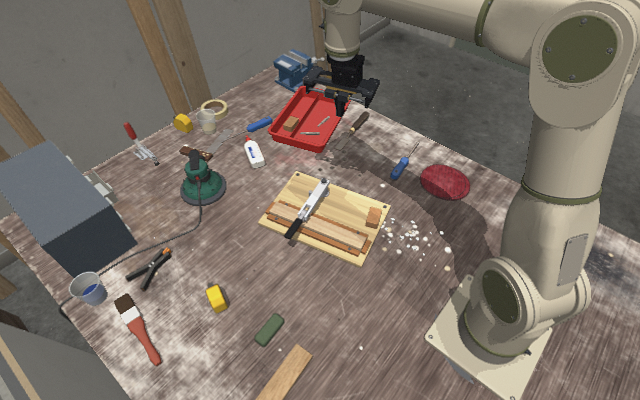

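Lever is down, with its free end at (22,187) in the left panel and (458,290) in the right. Against predictions of (19,187) and (454,292), that is about one raw pixel off. I'll check the lever elevation and strap angle by contour, and that the loose objects stayed put.

```bash
python3 - <<'E'
from h import *
P=np.array([.596,-.0716]);t=np.radians(104.4);d=np.array([np.cos(t),np.sin(t)])
pm=[]
for n,(x0,y0,x1,y1) in (("top",(252,180,285,205)),("scene",(278,215,310,245))):
    im=cv2.imread(f"pics/{n}5.png").max(2)[y0:y1,x0:x1]
    m=(im<45).astype(np.uint8);_,l,s,c=cv2.connectedComponentsWithStats(m);k=1+s[1:,4].argmax()
    v,u=np.nonzero(l==k);mu=c[k]+[x0,y0]
    pm.append((n,mu,s[k,4]));print(n,mu.round(2),s[k])
# predicted grip middle, s=62.5mm, at several elevations
for e in (.08,.15,.25):
    X=np.r_[P+(.13+.0625*np.cos(e))*d,.065+.0625*np.sin(e)]
    print(e,proj("top",X).round(2),proj("scene",X).round(2))
# triangulate
A=[];b=[]
Pm=[];un=[]
for n,mu,_ in pm:
    c=r.calibration(n);Pm.append(np.c_[np.array(c["R"]),np.array(c["t"])]);un.append(cv2.undistortPoints(mu.reshape(1,1,2),np.array(c["K"]),np.array(c["dist"])).reshape(2,1))
X=cv2.triangulatePoints(Pm[0],Pm[1],un[0],un[1]);X=(X[:3]/X[3]).ravel();print("grip mid",X,"ang",np.degrees(np.arctan2(*(X[:2]-P)[::-1])),"r",np.linalg.norm(X[:2]-P))
for n,boxes in (("top",{"cork":(320,225,345,245),"screw":(380,205,420,225),"tape":(180,178,204,204),"green":(186,230,218,247),"strip":(270,150,315,252)}),):
    a=cv2.imread(f"pics/{n}0.png").astype(int);q=cv2.imread(f"pics/{n}5.png").astype(int)
    for k,(x0,y0,x1,y1) in boxes.items():
        D=np.abs(a-q).max(2)[y0:y1,x0:x1];print(k,"changed px>40:",(D>40).mean().round(3))
E
```

```text
top [275.5 195. ] [23 15  2  1  2]
scene [293.07 228.28] [  7   4  17  20 100]
0.08 [[267.56 194.4 ]] [[293.06 227.17]]
0.15 [[267.58 194.12]] [[293.05 226.14]]
0.25 [[267.77 193.68]] [[293.14 224.54]]
grip mid [0.55937098 0.09576646 0.0305144 ] ang 102.34483810402308 r 0.17132780707203338
cork changed px>40: 0.278
screw changed px>40: 0.801
tape changed px>40: 0.0
green changed px>40: 0.0
strip changed px>40: 0.102
```

```bash
python3 - <<'E'
from h import *
P=np.array([.596,-.0716])
im=cv2.imread("pics/top5.png").max(2)[180:210,250:290]
m=(im<75).astype(np.uint8);_,l,s,c=cv2.connectedComponentsWithStats(m);k=1+s[1:,4].argmax();mu=c[k]+[250,180];print(mu,s[k])
X=ray("top",[mu],.070)[0];print(X,np.degrees(np.arctan2(*(X[:2]-P)[::-1])))
def cen(n,f,box,lo,hi):
    x0,y0,x1,y1=box;h=cv2.cvtColor(cv2.imread(f"pics/{n}{f}.png")[y0:y1,x0:x1],cv2.COLOR_BGR2HSV)
    v,u=np.nonzero(cv2.inRange(h,lo,hi));return u.mean().round(2),v.mean().round(2),len(u)
for f in (0,5):
    print(f,"screw",cen("scene",f,(385,145,420,185),(100,90,40),(125,255,255)),"cork scene",cen("scene",f,(362,203,384,232),(5,120,60),(18,255,255)),
     "tape",cen("scene",f,(200,280,232,315),(20,150,80),(35,255,255)),"green",cen("scene",f,(250,308,290,350),(40,40,20),(90,255,255)))
E
```

```text
[267.95488722 194.44360902] [  7  10  23  10 133]
[0.54800834 0.11335784 0.07      ] 104.5459564731555
0 screw (np.float64(14.23), np.float64(22.6), 181) cork scene (np.float64(11.04), np.float64(14.39), 219) tape (np.float64(16.04), np.float64(18.34), 370) green (np.float64(18.9), np.float64(21.54), 462)
5 screw (np.float64(14.23), np.float64(22.75), 181) cork scene (np.float64(11.06), np.float64(14.36), 217) tape (np.float64(16.06), np.float64(18.28), 370) green (np.float64(18.88), np.float64(21.53), 464)
```

```bash
python3 - <<'E'
from bench import r
print(r.close_job(), r.read_state()["time"])
E
```

```text
the job is handed in; nothing more can be done
the job is handed in; nothing more can be done
```

The strip is clamped, going by my last checks, and the job is handed in. It used about 9.5 s of the 48 s.

**What I did:** I pushed the strap round with the outside of the closed fingers until the force rose from about 3 N to 18 N at the stop pin. I then pushed the lever down along its arc until the force jumped to 52 N, with the fingertip about where the lever's stop should be, and lifted the arm clear.

**Last checks:**
- **Strap:** it measures 104.5°, against 104.4° at the stop.
- **Lever:** in the scene view the grip lies within about one pixel of where it should be when fully down.
- **Loose things:** the cork block, screwdriver, tape measure and green block shifted by less than 0.2 pixel.
- **Strip:** it looks in place in its nest by eye. I did not measure its position after clamping.
- **Cam force:** I could not measure it directly. I infer it from the lever being down and the 52 N push at the end.

**Checks that disagreed:**
- My first two-view check of the lever gave a wrong position because the dark-pixel threshold missed the lever in the top view. I fixed the threshold and it agreed.
- The first before/after comparison in the top view showed large changes over the screwdriver, which I put down to the arm or its shadow. It also showed smaller changes over the cork and the strip. The scene-view check cleared the screwdriver and the cork.

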